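# Hang the hook-on peg cup on the top tray

### The job

The camping pegs are about to be sorted, so hang the grey cup that has a hook on its back by that hook over the side rim of the top white tray, the side facing the loose things on the sideboard. It should hang outside the tray near the middle of that rim, the hook fully down over the rim, and stay there when you let go. Leave the similar cup without a hook and the glass ramekin where they are.

Things in the scene. Friction and masses are not known exactly. Their poses are not given: they have to be found in the camera images.
- hook_cup: Grey cup with a hook, upright, z up, y from cup to hook lip. Origin: middle of the bridge's underside, 75 mm above the cup's foot. From it, mm: back plate y -21..-11, z -75..6, 60 wide (x); above it a grip tongue y -21..-11, z 6..52, 40 wide, pinch its 10 mm from above; bridge z 0..6, to y 16, 36 wide; lip y 11..16, z -30..0 (22 gap takes the rim); open cup y -63..-21, z -75..-10; 120 g.
- rim (a point): Middle of the rim to use: top edge, mid-thickness (wall 5 mm), 174 mm up. It is the side on the robot's right of the top of three stacked fixed white trays (200 x 240 mm). x along the 200 mm rim, y level into the tray, z up. Tray 50 mm deep, empty within 60 mm of this rim. Hung, the cup has its x, y along these and may lean in against the flush tray sides by up to 13 deg.
- plain_cup: The same grey cup with the same tongue but no hook, upright; leave alone. Origin as on hook_cup: 11 mm behind the plate, 75 mm above its foot.
- ramekin: Small clear glass ramekin, 80 mm across, 45 mm high, standing upright; to be left alone. Origin at the centre of its underside.
Things that resemble listed ones, but are neither listed nor needed, are in the scene too. Leave any blue, orange or purple look-alike of the hook_cup alone.

How it is judged:
By the outcome, as a careful person would: the job done as asked, in the order asked, and still so for the second after the job is handed in, with the robot touching nothing.
It also fails if it takes over 42 s, if anything falls off the work surface, if the arm or the gripper's body presses on something with over 40 N, if the wrist force passes 120 N, or if a joint passes its speed limit or range.

### The arm

A 6-joint arm with a two-finger parallel gripper is mounted at the origin on the work surface. World frame = base frame: x ahead of the robot, y to its left, z up, the work surface at z = 0. Lengths are in m, angles in rad, forces in N, time in s.
With the tool pointing down it reaches from about 0.425 to 0.95 m from the base axis. Payload 3.5 kg.
Tool frame: the origin (TCP) lies at the very end of the fingers, on their centre line; the grasp point (between the pads) lies ctrl.grip_point_offset behind it (ctrl.grip_point_offset is the distance from the TCP to the grasp point, in m); z points along the fingers, y is the direction in which the jaws open and shut (so a half turn about z gives the same grasp; the last joint's range is limited). The gripper opens to 85 mm and grips with 20 to 120 N. Pads are 22 mm wide; open, the fingers measure 114 mm over their backs; the gripper's body (76 mm by 85 mm) begins 54 mm behind the grasp point. The pads swing forward as they close: fully open they stand 13 mm farther back than shut.
Start: joints at [1.152, 0.286, 1.577, -0, 1.279, -0.15], TCP at [0.179, 0.651, 0.231] pointing down, gripper open.
Joint ranges: [-2.77, 2.77], [-0.9, 2.22], [0.21, 2.48], [-1.53, 4.67], [0.24, 2.81], [-2.84, 2.84]. Speed limits (rad/s): [2.79, 2.79, 3.14, 3.14, 3.14, 3.14].

### API

Orientations are given as a unit quaternion [x, y, z, w].
In Python, from plant import telemetry, imaging, ticket, finder, ctrl gives the robot as it stands. The module is installed in compiled form; this text tells all that it offers.
- The arm moves only by the shell command python3 -m crank 'ROWS' [FORCE]. ROWS is JSON, a list of rows, each a list of 7 numbers: the shift along the tool's x, y, z scaled (see below), then the turn, a rotation vector about the tool's x, y, z scaled (see below), then the opening, from 0 (shut) to 1 (fully open). A call has 1 to 12 rows; each row is the pose to reach, as a shift and turn from the pose commanded when the call began, along the tool's axes at that moment; what a row does not reach only later rows make up. The controller multiplies each number of a shift by 0.15 m and each number of a turn by 90 degrees. A row lasts 1/10 s, in which the tool goes at most 50 mm and 8.59 degrees, less where a joint would pass 70% of its speed; a pose out of reach is approached as far as the arm can. A call with a number of a shift or a turn outside -1 to 1 is refused whole. A call with a gripper value outside its range is refused whole. The fingers move at their own pace and stop on an object; FORCE is the grip in N (left out, the last holds). Time passes only in rows, so rows that repeat a pose let the fingers close. It gives the time, the measured TCP pose, the force and the opening at its end, in the units of the state.
- telemetry.get_state(): the state, without advancing time (a new reading comes with each control period).
- imaging.read_camera(name): name is "side" or "top"; returns a dict with "pixels" (384x512x3 uint8, red, green, blue), "vfov" (degrees; the focal length in pixels is half the picture's height over the tangent of half this angle, whatever the lens; pixels are square), "cx", "cy" (the principal point, pixels), "distortion" ([k1, k2, p1, p2, k3] as OpenCV has them; the pictures are not rectified), "rvec" (rotation vector, rad) and "tvec" (3), from world to camera coordinates, as OpenCV has them. Camera axes: x right, y down, z forward; pixel columns grow to the right and rows downward; lengths in m; the calibration is good to about 2 mm. A picture is of the moment at which its call begins. There is no depth.
- ticket.sign_off(): hands the job in, once; it reports no verdict.
Trained networks look in a picture, given as the dict that the camera call returned (one of the last four; its "shot" number tells which), for a name from the list of things; names that differ only in an ending like _2 or _b are one class to them, and where a whole thing is asked for, a point or a joint stands for the part that bears it (a point fixed in the world has none). Each returns a list of dicts, best first, with "confidence" (0 to 1); they miss things now and then, are a little off and sometimes report something else, mostly with a low value. They report only what shows in the picture. A call takes as long as a camera call. They do not tell look-alikes from the thing itself.
- finder.masks_of(label, picture): "pixels" (384x512 bool, what is visible of it) and "extent" ([left, top, right, bottom] in pixels, round what is visible of it).
- finder.pinpoint(label, picture): "location" ([row, column] in pixels: a listed point, or the origin of a listed thing).
The state is a dict: "time": time; "qpos": joint angles; "dq": joint speeds; "joint_efforts": joint torques, N m; "eef_pos": TCP position; "tcp_rot": TCP orientation; "contact_force": force on the tool from outside, world axes, zero at the start; "wrist_torque": the same for the moment, N m; "opening": opening from 0.0 (shut) to 1.0 (fully open).
Only numpy, scipy, OpenCV 4.12 (cv2) and the standard library are available. Lean on these libraries where they do the work, as an engineer would, in place of code of your own. Each camera call takes 0.05 s, during which the arm holds its last target.

## Working session

There is one attempt and no reset: what is moved stays moved. The work goes in short steps, Python scripts to look and compute and a shell command to move; the robot and the scene stay as the last step left them, time stands still between calls to the robot, and variables do not carry over. Pictures are saved under pics/ and viewed, and the job is handed in when it is done.

```bash
mkdir -p pics; cat > h.py <<'E'
import numpy as np, cv2
from scipy.spatial.transform import Rotation as R
from plant import telemetry, imaging, ticket, finder, ctrl
def cam(n):
    p=imaging.read_camera(n); h=p["pixels"].shape[0]
    f=h/2/np.tan(np.radians(p["vfov"])/2)
    p["K"]=np.array([[f,0,p["cx"]],[0,f,p["cy"]],[0,0,1]]); p["D"]=np.array(p["distortion"],float)
    p["rvec"]=np.array(p["rvec"],float); p["tvec"]=np.array(p["tvec"],float)
    return p
def proj(p,X): return cv2.projectPoints(np.array(X,float).reshape(-1,3),p["rvec"],p["tvec"],p["K"],p["D"])[0].reshape(-1,2)
def ray(p,uv):
    n=cv2.undistortPoints(np.array(uv,float).reshape(-1,1,2),p["K"],p["D"]).reshape(2)
    Rm=cv2.Rodrigues(p["rvec"])[0]; return -Rm.T@p["tvec"], Rm.T@np.array([n[0],n[1],1.])
def atz(p,uv,z):
    o,d=ray(p,uv); return o+d*(z-o[2])/d[2]
def tri(pa,ua,pb,ub):
    o1,d1=ray(pa,ua);o2,d2=ray(pb,ub);d1/=np.linalg.norm(d1);d2/=np.linalg.norm(d2)
    s=np.linalg.lstsq(np.c_[d1,-d2],o2-o1,rcond=None)[0]
    a,b=o1+d1*s[0],o2+d2*s[1]; return (a+b)/2,np.linalg.norm(a-b)
def save(p,n,s=1.5): cv2.imwrite("pics/"+n,cv2.resize(p["pixels"][:,:,::-1],None,fx=s,fy=s,interpolation=cv2.INTER_CUBIC))
E
python3 - <<'E'
from h import *
s=telemetry.get_state(); print(s["time"],s["eef_pos"],s["tcp_rot"],s["contact_force"],ctrl.grip_point_offset)
for n in("side","top"):
    p=cam(n); save(p,n+"0.png"); np.save
    print(n,ray(p,[256,192]),p["K"][0,0])
    for l in("hook_cup","rim","plain_cup","ramekin"):
        print(l,[(np.round(d["location"],1),round(d["confidence"],2)) for d in finder.pinpoint(l,p)])
    for l in("hook_cup","plain_cup"):print("mask",l,[(d["extent"],round(d["confidence"],2)) for d in finder.masks_of(l,p)])
E
```

```text
0.0 [0.17894997 0.65015243 0.22992157] [ 1.33995779e-01  9.90981175e-01 -1.15314468e-03 -3.34227080e-04] [ 0.36915117 -0.2975754   0.16347651] 0.0187
side (array([ 0.08067519, -0.56613646,  0.74346412]), array([ 0.47572621,  0.57345456, -0.66714734])) 402.1039694776566
hook_cup [(array([221.6, 194. ]), 0.94), (array([293.4, 272.5]), 0.75), (array([218. , 259.4]), 0.71), (array([198.8, 222. ]), 0.62)]
rim [(array([135.3, 186.5]), 0.91)]
plain_cup [(array([252.7, 338.7]), 0.62)]
ramekin []
mask hook_cup [([209.9, 176.5, 246.7, 220.8], 0.84), ([249.4, 205.5, 274.4, 260.8], 0.81), ([178.5, 209.0, 218.0, 264.1], 0.67), ([256.6, 269.0, 291.2, 312.8], 0.59)]
mask plain_cup [([334.5, 234.3, 367.7, 288.7], 0.81)]
top (array([ 0.36706082, -0.02650479,  1.06658851]), array([ 0.20313043,  0.03292669, -0.9787983 ])) 467.7217035797715
hook_cup [(array([275.6, 246.1]), 0.91), (array([230.6, 232.7]), 0.89), (array([223.3, 290.6]), 0.86), (array([280.6, 376.2]), 0.63)]
rim [(array([220. , 152.8]), 0.63)]
plain_cup [(array([194.4, 368.9]), 0.63)]
ramekin [(array([145.5, 301. ]), 0.73), (array([195.5, 370.8]), 0.24)]
mask hook_cup [([220.4, 203.8, 247.2, 241.5], 0.88), ([280.8, 213.7, 320.1, 252.3], 0.6), ([339.3, 249.0, 384.8, 288.7], 0.58), ([238.6, 269.7, 279.8, 307.0], 0.58)]
mask plain_cup [([365.0, 171.2, 404.4, 210.2], 0.9)]
```

View pics/side0.png

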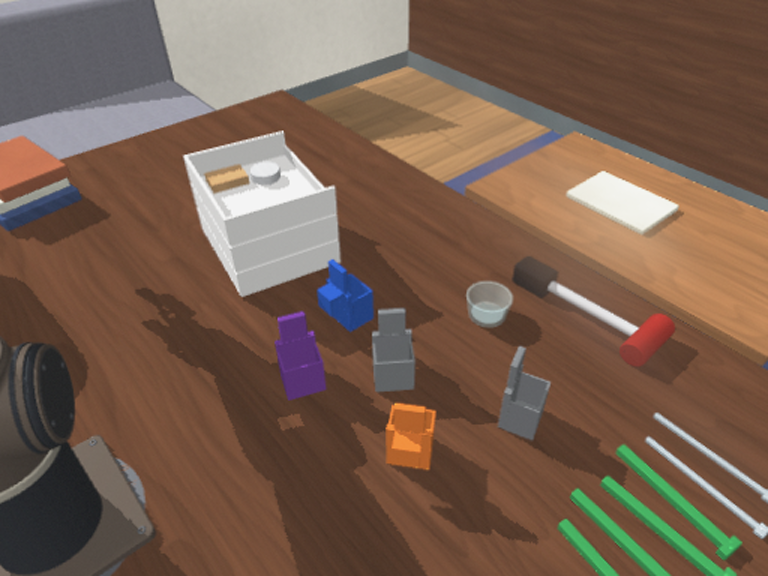

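View pics/top0.png

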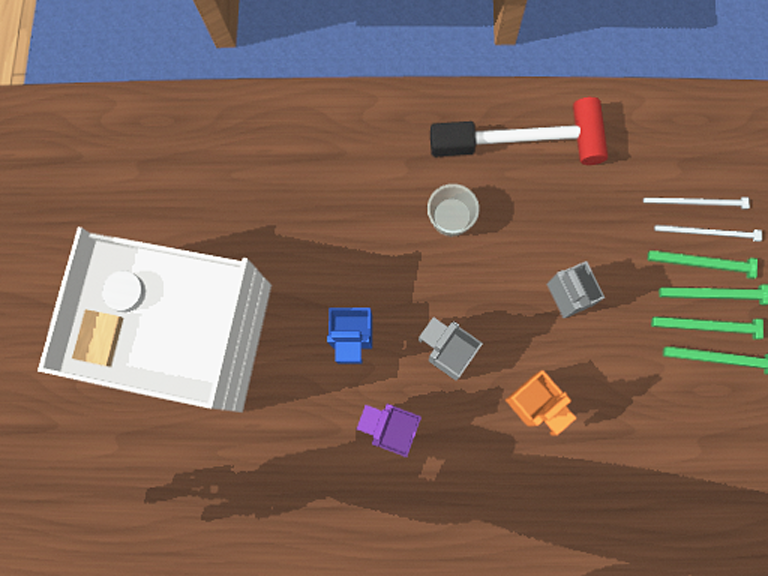

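The grey hooked cup is at about top px (290,223) and side px (259,218). The plain cup is at top (385,193), and the rim at top (153,220) and side (186,135). Next I'll refine the pose by fitting a silhouette.

```bash
cat >> h.py <<'E'
BOX=[((-30,30),(-21,-11),(-75,6)),((-20,20),(-21,-11),(6,52)),((-18,18),(-21,16),(0,6)),((-18,18),(11,16),(-30,0)),((-30,30),(-63,-21),(-75,-10))]
def sil(p,T,Rm,S=1):
    m=np.zeros(p["pixels"].shape[:2],np.uint8)
    for b in BOX:
        c=np.array([[x,y,z] for x in b[0] for y in b[1] for z in b[2]])/1000.
        h=cv2.convexHull(proj(p,c@Rm.T+T).astype(np.float32)).reshape(-1,2)
        cv2.fillConvexPoly(m,np.round(h*16).astype(np.int32),1,shift=4)
    return m.astype(bool)
E
python3 - <<'E'
from h import *
from scipy.optimize import minimize
P={n:cam(n) for n in("side","top")}
near={"side":(259,218),"top":(290,223)}
M={};U={}
for n,p in P.items():
    L=finder.masks_of("hook_cup",p)
    c=lambda d:np.hypot((d["extent"][0]+d["extent"][2])/2-near[n][0],(d["extent"][1]+d["extent"][3])/2-near[n][1])
    d=min(L,key=c); M[n]=d["pixels"]; print(n,d["extent"],d["confidence"])
    q=min(finder.pinpoint("hook_cup",p),key=lambda d:np.hypot(d["location"][1]-near[n][0],d["location"][0]-near[n][1])); U[n]=q["location"][::-1]
    print(U[n]); r=finder.pinpoint("rim",p)
    if r: U["r"+n]=r[0]["location"][::-1]
X,e=tri(P["side"],U["side"],P["top"],U["top"]); print("hook tri",X,e)
if "rside" in U and "rtop" in U: print("rim tri",tri(P["side"],U["rside"],P["top"],U["rtop"]))
def cost(v):
    s=0
    for n,p in P.items():
        m=sil(p,[v[0],v[1],.075],R.from_euler("z",v[2]).as_matrix()); s+=(m^M[n]).sum()/ (m|M[n]).sum()
    return s
best=min((cost([X[0],X[1],a]),a) for a in np.arange(-np.pi,np.pi,.1))
r=minimize(cost,[X[0],X[1],best[1]],method="Nelder-Mead",options=dict(initial_simplex=np.array([[X[0],X[1],best[1]]]*4)+np.array([[0,0,0],[.01,0,0],[0,.01,0],[0,0,.2]]),xatol=1e-4,fatol=1e-4))
print(r.x,r.fun)
for dz in(0,):
  for n,p in P.items():
    im=p["pixels"].copy(); m=sil(p,[r.x[0],r.x[1],.075],R.from_euler("z",r.x[2]).as_matrix())
    c,_=cv2.findContours(m.astype(np.uint8),cv2.RETR_EXTERNAL,cv2.CHAIN_APPROX_NONE); cv2.drawContours(im,c,-1,(255,255,0),1)
    x,y=near[n]; cv2.imwrite(f"pics/fit_{n}.png",cv2.resize(im[y-60:y+60,x-60:x+60,::-1],None,fx=4,fy=4,interpolation=cv2.INTER_NEAREST))
# rim corners from pics (scaled 1.5)
for (a,b) in(((246,262),(213,406)),):
    A=atz(P["top"],np.array(a)/1.5,.174);B=atz(P["top"],np.array(b)/1.5,.174);print("top corners",A,B,np.linalg.norm(A-B),(A+B)/2,np.degrees(np.arctan2(*(A-B)[1::-1])))
for (a,b) in(((335,189),(228,220)),):
    A=atz(P["side"],np.array(a)/1.5,.174);B=atz(P["side"],np.array(b)/1.5,.174);print("side corners",A,B,np.linalg.norm(A-B),(A+B)/2,np.degrees(np.arctan2(*(A-B)[1::-1])))
x,y=150,215
for n,(x,y) in (("top",(150,222)),("side",(187,150))):
    cv2.imwrite(f"pics/rim_{n}.png",cv2.resize(P[n]["pixels"][y-60:y+60,x-70:x+70,::-1],None,fx=5,fy=5,interpolation=cv2.INTER_CUBIC))
E
```

```text
side [248.6, 207.1, 274.8, 263.3] 0.71
[260.7, 220.6]
top [279.1, 212.6, 317.6, 251.8] 0.82
[288.6, 222.4]
hook tri [ 0.50925524 -0.06437859  0.06211863] 0.0018436856221345646
rim tri (array([0.49692935, 0.20992326, 0.17326105]), np.float64(0.003232410360707368))
[ 0.50793712 -0.06689424 -0.65873654] 0.13196105221380572
top corners [0.5870661  0.18616938 0.174     ] [0.39821781 0.22061215 0.174     ] 0.19196348325676432 [0.49264196 0.20339076 0.174     ] -10.336182584694322
side corners [0.58785297 0.17585457 0.174     ] [0.40097798 0.21372627 0.174     ] 0.19067387948206613 [0.49441548 0.19479042 0.174     ] -11.456289748205894
```

```bash
python3 - <<'E'
import cv2,numpy as np
a=[cv2.imread(f"pics/{n}.png") for n in("fit_side","fit_top")]
cv2.imwrite("pics/fit.png",cv2.resize(np.hstack(a),(800,400)))
a=[cv2.imread(f"pics/{n}.png") for n in("rim_side","rim_top")]
cv2.imwrite("pics/rim.png",cv2.resize(np.vstack(a),None,fx=.5,fy=.5) if 0 else a[0]); cv2.imwrite("pics/rim2.png",a[1])
E
```

```text
(no output)
```

View pics/fit.png

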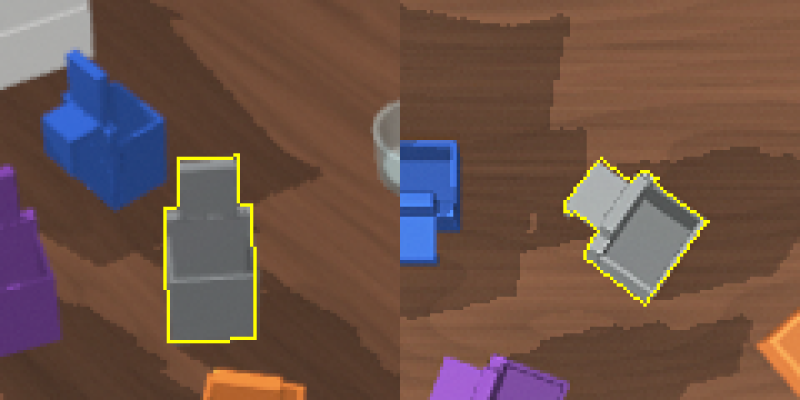

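View pics/rim.png

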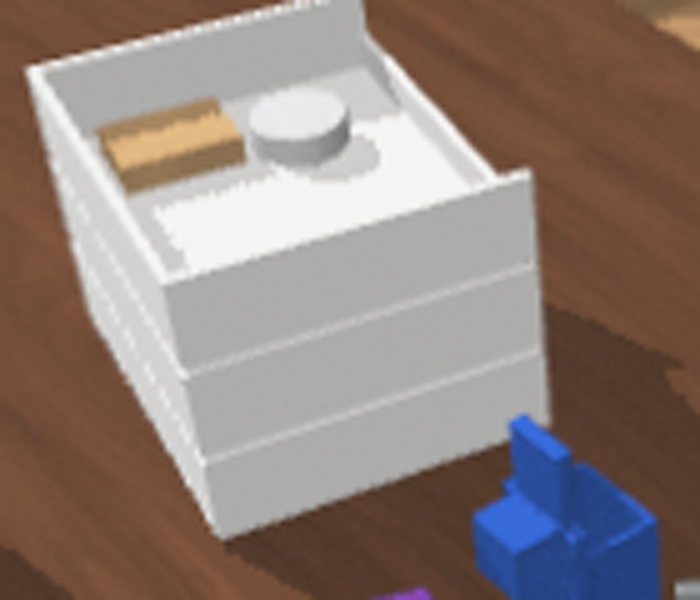

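View pics/rim2.png

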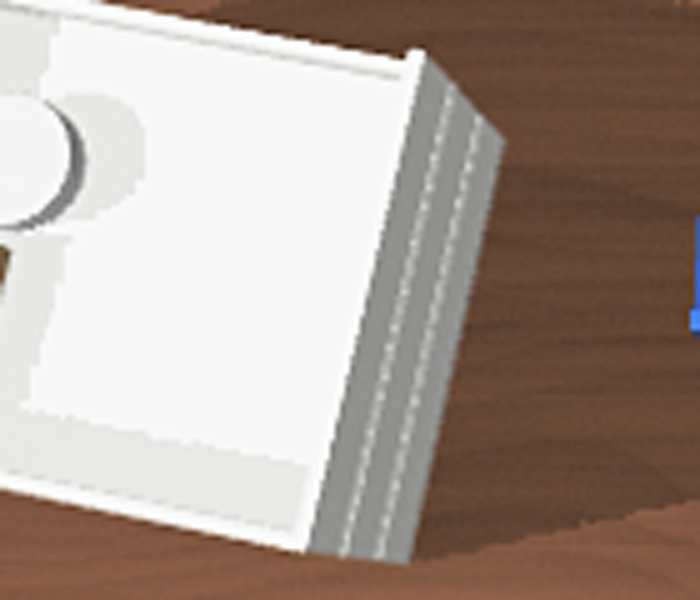

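```bash
cat >> h.py <<'E'
def rows(wps,ref=None):
    "wps: list of (xyz TCP, yaw deg of tool y); prints in move units from present pose"
    s=telemetry.get_state(); p0=np.array(s["eef_pos"]); R0=R.from_quat(s["tcp_rot"])
    for X,yaw in wps:
        if yaw is None: Rt=R0
        else:
            c,q=np.cos(np.radians(yaw)),np.sin(np.radians(yaw)); y=np.array([c,q,0]);z=np.array([0,0,-1.]);Rt=R.from_matrix(np.c_[np.cross(y,z),y,z])
        d=R0.inv().apply(np.array(X)-p0)/.15; t=(R0.inv()*Rt).as_rotvec()/(np.pi/2)
        print(np.round(d,3),np.round(t,3))
E
python3 - <<'E'
from h import *
from scipy.optimize import least_squares
P={n:cam(n) for n in("side","top")}
obs={"side":[(150,146),(223,124.4)],"top":[(141,272.4),(164.8,172.4)]}
def pts(v):
    c,s=np.cos(v[2]),np.sin(v[2]); X=np.array([c,s,0]);Y=np.array([-s,c,0]);m=np.array([v[0],v[1],.174])
    return np.array([m-.1*X-.0025*Y,m+.1*X-.0025*Y])
f=lambda v:np.concatenate([(proj(P[n],pts(v))-(np.array(obs[n])-.4)).ravel() for n in P])
r=least_squares(f,[.495,.2,-.19]); print(r.x,np.degrees(r.x[2]),f(r.x).round(1))
for n in P:
    g=lambda v:(proj(P[n],pts(v))-(np.array(obs[n])-.4)).ravel()
    q=least_squares(g,r.x);print(n,q.x,g(q.x).round(1))
s=telemetry.get_state();print(s["time"],s["eef_pos"])
W=[((.30,.53,.30),74),((.39,.40,.30),70)]
rows(W)
E
```

```text
[ 0.49520251  0.20651959 -0.18689491] -10.708289800074876 [-1.1  0.1  0.1 -0.2  0.3 -0.4  0.1 -0.2]
side [ 0.49630014  0.20590039 -0.17760106] [-0.4  0.3  0.4 -0.4]
top [ 0.49453256  0.2068747  -0.18877667] [ 0.  -0.1 -0.   0.1]
1.2 [0.17924118 0.65075672 0.23132618]
[-0.99  -0.562 -0.458] [-0.     0.     0.007]
[-1.799 -1.238 -0.458] [-0.     0.     0.051]
```

```bash
python3 -m crank '[[-0.98,-0.56,-0.46,0,0,0,1],[-0.98,-0.56,-0.46,0,0,0,1],[-0.98,-0.56,-0.46,0,0,0,1],[-0.98,-0.56,-0.46,0,0,0,1],[-0.98,-0.56,-0.46,0,0,0,1]]'
python3 -c "
from h import *
rows([((.39,.40,.30),70),((.43,.30,.28),65)])"
```

```text
time: 1.7
eef_pos: [0.3019, 0.5293, 0.3036]
tcp_rot: [0.136, 0.991, 0.002, 0.002]
contact_force: [-0.4, -0.3, 0.9]
opening: 0.997
[-0.798 -0.672  0.023] [0.003 0.002 0.048]
[-1.234 -1.242  0.156] [0.003 0.002 0.104]
```

```bash
python3 -m crank '[[-0.9,-0.95,0,0,0,0.1,1],[-0.9,-0.95,0,0,0,0.1,1],[-0.9,-0.95,0,0,0,0.1,1],[-0.9,-0.95,0,0,0,0.1,1],[-0.9,-0.95,0,0,0,0.1,1]]'
python3 -c "
from h import *
rows([((.44,.22,.29),60),((.46,.1,.28),55)])"
```

```text
time: 2.2
eef_pos: [0.3926, 0.3543, 0.2999]
tcp_rot: [0.214, 0.977, -0.001, 0.0]
contact_force: [-0.3, 1.1, -0.7]
opening: 0.999
[-0.661 -0.681  0.067] [-0.001  0.001  0.059]
[-1.116 -1.352  0.135] [-0.001  0.001  0.114]
```

```bash
python3 -m crank '[[-0.88,-1,0.05,0,0,0.1,1],[-0.88,-1,0.05,0,0,0.1,1],[-0.88,-1,0.05,0,0,0.1,1],[-0.88,-1,0.05,0,0,0.1,1],[-0.88,-1,0.05,0,0,0.1,1]]'
python3 -c "
from h import *
c=np.array([.508,-.067,.075]);a=np.radians(90-37.7);y=np.array([np.cos(a),np.sin(a),0])
g=c-.016*y
print(g)
rows([(g+[0,0,.2],52.3)])"
```

```text
time: 2.7
eef_pos: [0.4502, 0.163, 0.2922]
tcp_rot: [0.29, 0.957, -0.001, -0.0]
contact_force: [-0.0, 1.2, 0.7]
opening: 0.999
[ 0.49821557 -0.07965958  0.075     ]
[-1.165 -1.167  0.116] [-0.001  0.     0.044]
```

```bash
python3 -m crank '[[-1,-1,0.1,0,0,0.04,1],[-1,-1,0.1,0,0,0.04,1],[-1,-1,0.1,0,0,0.04,1],[-1,-1,0.1,0,0,0.04,1],[-1,-1,0.1,0,0,0.04,1],[-1,-1,0.1,0,0,0.04,1]]'
python3 - <<'E'
from h import *
c=np.array([.508,-.067,.075]);a=np.radians(90-37.7);y=np.array([np.cos(a),np.sin(a),0])
g=c-.016*y
rows([(g+[0,0,.08],52.3),(g+[0,0,.014],52.3)])
E
```

```text
time: 3.3
eef_pos: [0.4922, -0.0414, 0.2772]
tcp_rot: [0.318, 0.948, 0.0, -0.001]
contact_force: [-0.4, 0.6, -0.2]
opening: 0.996
[-0.187 -0.179  0.814] [ 0.    -0.001  0.007]
[-0.188 -0.179  1.254] [ 0.    -0.001  0.007]
```

```bash
python3 -m crank '[[-0.187,-0.179,0.4,0,0,0.007,1],[-0.187,-0.179,0.81,0,0,0.007,1],[-0.187,-0.179,0.81,0,0,0.007,1],[-0.187,-0.179,0.81,0,0,0.007,1],[-0.187,-0.179,0.81,0,0,0.007,1]]'
python3 - <<'E'
from h import *
c=np.array([.508,-.067,.075]);a=np.radians(90-37.7);y=np.array([np.cos(a),np.sin(a),0])
g=c-.016*y
rows([(g+[0,0,.014],52.3)])
o=[]
for n,(x,y) in (("side",(262,205)),("top",(290,215))):
    p=cam(n); im=p["pixels"]; o.append(cv2.resize(im[y-60:y+60,x-60:x+60,::-1],None,fx=3.3,fy=3.3,interpolation=cv2.INTER_CUBIC))
cv2.imwrite("pics/pre.png",np.hstack(o))
E
```

```text
time: 3.8
eef_pos: [0.4985, -0.0779, 0.1569]
tcp_rot: [0.321, 0.947, 0.0, -0.0]
contact_force: [1.1, 0.1, 1.3]
opening: 1.0
[-0.006 -0.011  0.453] [ 0.    -0.     0.002]
```

View pics/pre.png

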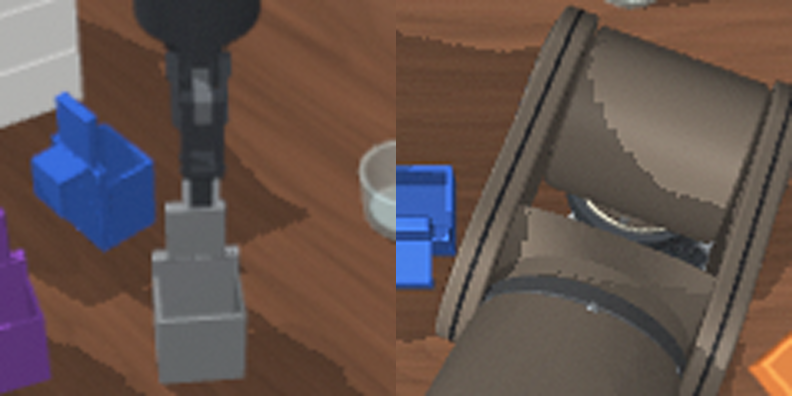

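The side view shows the gripper centred over the tongue, with the jaws on the line from cup to lip. I'll descend and grip.

```bash
python3 -m crank '[[-0.006,-0.01,0.2,0,0,0,1],[-0.006,-0.01,0.38,0,0,0,1],[-0.006,-0.01,0.45,0,0,0,1],[-0.006,-0.01,0.45,0,0,0,1],[-0.006,-0.01,0.45,0,0,0,0.5],[-0.006,-0.01,0.45,0,0,0,0],[-0.006,-0.01,0.45,0,0,0,0],[-0.006,-0.01,0.45,0,0,0,0],[-0.006,-0.01,0.45,0,0,0,0],[-0.006,-0.01,0.45,0,0,0,0],[-0.006,-0.01,0.45,0,0,0,0]]' 50
python3 -c "
from h import *
save(cam('side'),'grip.png')"
```

```text
time: 5.0
eef_pos: [0.4976, -0.0814, 0.0886]
tcp_rot: [0.323, 0.947, -0.0, -0.0]
contact_force: [-0.0, 0.5, -0.1]
opening: 0.109
```

View pics/grip.png

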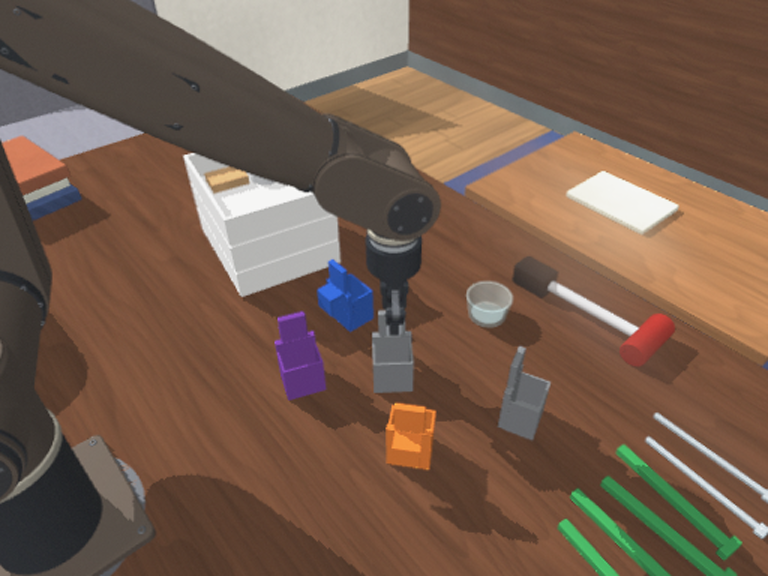

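Opening is about 9 mm, so the tongue is gripped. I'll lift.

```bash
python3 -m crank '[[0,0,-0.1,0,0,0,0],[0,0,-0.3,0,0,0,0],[0,0,-0.6,0,0,0,0],[0,0,-0.9,0,0,0,0],[0,0,-1,0,0,0,0],[0,0,-1,0,0,0,0],[0,0,-1,0,0,0,0]]' 
python3 - <<'E'
from h import *
save(cam('side'),'lift.png')
# target: tool center at rim - .016*Yrim (plus outward bias none)
a=np.radians(90-10.8);Y=np.array([np.cos(a),np.sin(a),0]);m=np.array([.495,.2065,.174])
g=m-.016*Y
print(g)
rows([(g+[0,0,.066]-.08*Y,79.2),(g+[0,0,.066],79.2)])
E
```

```text
time: 5.75
eef_pos: [0.497, -0.0812, 0.237]
tcp_rot: [0.323, 0.947, 0.0, -0.001]
contact_force: [-0.6, 0.1, -3.2]
opening: 0.11
[0.4920019 0.1907834 0.174    ]
[ 0.89   0.941 -0.024] [-0.    -0.003 -0.298]
[ 1.13   1.416 -0.024] [-0.    -0.003 -0.298]
```

View pics/lift.png

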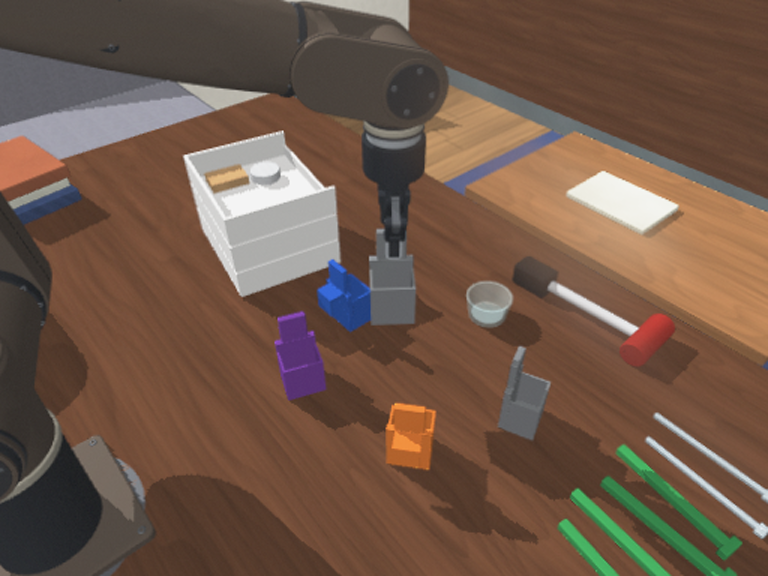

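```bash
python3 -m crank '[[0.1,0.1,-0.1,0,0,0,0],[0.35,0.37,-0.1,0,0,-0.08,0],[0.6,0.63,-0.1,0,0,-0.16,0],[0.8,0.84,-0.1,0,0,-0.24,0],[0.89,0.94,-0.1,0,0,-0.298,0],[0.89,0.94,-0.1,0,0,-0.298,0],[0.89,0.94,-0.1,0,0,-0.298,0],[0.89,0.94,-0.1,0,0,-0.298,0]]' 
python3 - <<'E'
from h import *
from scipy.optimize import minimize
s=telemetry.get_state(); tp=np.array(s["eef_pos"]); 
a=np.radians(90-10.8);Y=np.array([np.cos(a),np.sin(a),0])
P={n:cam(n) for n in("side","top")}
T0=tp+.016*Y-[0,0,.0136]; print("pred origin",T0)
M={}
for n,p in P.items():
    save(p,f"carry_{n}.png"); u=proj(p,T0)[0]; print(n,u)
    for l in ("hook_cup",):
        for d in finder.masks_of(l,p): print(l,np.round(d["extent"]),round(d["confidence"],2))
        for d in finder.pinpoint(l,p): print(np.round(d["location"][::-1]),round(d["confidence"],2))
    im=p["pixels"].copy(); m=sil(p,T0,R.from_euler("z",np.radians(-10.8)).as_matrix())
    c,_=cv2.findContours(m.astype(np.uint8),cv2.RETR_EXTERNAL,cv2.CHAIN_APPROX_NONE); cv2.drawContours(im,c,-1,(255,255,0),1)
    x,y=np.clip(u.astype(int),[70,70],[440,310]); cv2.imwrite(f"pics/c_{n}.png",cv2.resize(im[y-65:y+65,x-65:x+65,::-1],(398,398),interpolation=cv2.INTER_NEAREST))
cv2.imwrite("pics/c.png",np.hstack([cv2.imread("pics/c_side.png"),cv2.imread("pics/c_top.png")]))
print(s["eef_pos"])
m=np.array([.495,.2065,.174]);g=m-.016*Y
rows([(g+[0,0,.066],79.2),(g+[0,0,.0136],79.2)])
E
```

```text
time: 6.6
eef_pos: [0.4779, 0.1107, 0.2523]
tcp_rot: [0.095, 0.995, -0.0, -0.001]
contact_force: [0.2, 0.0, -1.2]
opening: 0.106
pred origin [0.48087703 0.12646107 0.23874781]
side [196.95156677 127.27367439]
hook_cup [255. 267. 290. 311.] 0.9
hook_cup [213. 174. 248. 219.] 0.79
hook_cup [178. 210. 216. 266.] 0.63
hook_cup [188. 114. 222. 174.] 0.57
[191. 225.] 0.93
[272. 290.] 0.89
[221. 198.] 0.72
[195. 131.] 0.56
top [186.11287552 223.49982146]
hook_cup [218. 205. 249. 242.] 0.91
hook_cup [341. 250. 384. 290.] 0.83
hook_cup [237. 267. 281. 302.] 0.63
hook_cup [207. 223. 226. 249.] 0.53
[233. 234.] 0.93
[247. 279.] 0.91
[374. 280.] 0.68
[0.47787893 0.11074448 0.25234781]
[0.012 0.54  0.092] [-0.     0.    -0.001]
[0.012 0.54  0.441] [-0.     0.    -0.001]
```

View pics/c.png

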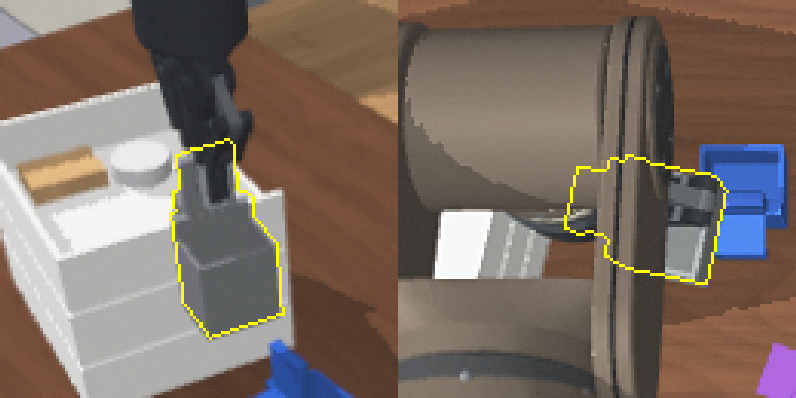

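The carried cup matches the predicted outline in both views to within about 1–2 px. Next is moving over the rim.

```bash
python3 -m crank '[[0,0.15,0,0,0,0,0],[0.01,0.35,0,0,0,0,0],[0.012,0.5,0.05,0,0,0,0],[0.012,0.54,0.09,0,0,0,0],[0.012,0.54,0.09,0,0,0,0],[0.012,0.54,0.09,0,0,0,0]]' 
python3 - <<'E'
from h import *
s=telemetry.get_state(); tp=np.array(s["eef_pos"]); 
a=np.radians(90-10.8);Y=np.array([np.cos(a),np.sin(a),0]);X=np.array([Y[1],-Y[0],0])
T0=tp+.016*Y-[0,0,.0136]; m=np.array([.495,.2065,.174])
for n in("side","top"):
    p=cam(n);im=p["pixels"].copy(); k=sil(p,T0,R.from_euler("z",np.radians(-10.8)).as_matrix()).astype(np.uint8)
    c,_=cv2.findContours(k,cv2.RETR_EXTERNAL,cv2.CHAIN_APPROX_NONE); cv2.drawContours(im,c,-1,(255,255,0),1)
    q=proj(p,[m-.1*X,m+.1*X]).astype(int); cv2.line(im,tuple(map(int,q[0])),tuple(map(int,q[1])),(255,0,0),1)
    x,y=np.clip(proj(p,T0)[0].astype(int),[70,70],[440,310]); cv2.imwrite(f"pics/d_{n}.png",cv2.resize(im[y-65:y+65,x-65:x+65,::-1],(398,398),interpolation=cv2.INTER_NEAREST))
cv2.imwrite("pics/d.png",np.hstack([cv2.imread("pics/d_side.png"),cv2.imread("pics/d_top.png")]))
g=m-.016*Y
rows([(g+[0,0,.0136],79.2)])
E
```

```text
time: 7.5
eef_pos: [0.4915, 0.1908, 0.24]
tcp_rot: [0.094, 0.996, -0.0, -0.0]
contact_force: [0.3, -0.0, -0.4]
opening: 0.112
[-0.001  0.001  0.354] [-0.     0.    -0.001]
```

View pics/d.png

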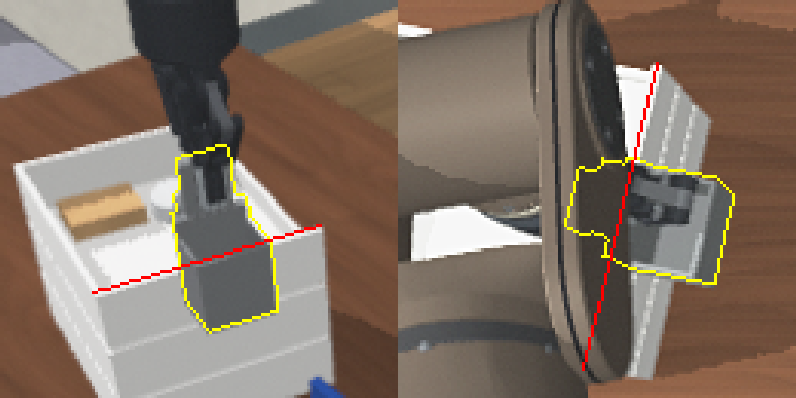

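```bash
python3 -m crank '[[0,0,0.07,0,0,0,0],[0,0,0.14,0,0,0,0],[0,0,0.2,0,0,0,0],[0,0,0.25,0,0,0,0],[0,0,0.25,0,0,0,0]]' 
python3 -c "
from h import *
a=np.radians(79.2);Y=np.array([np.cos(a),np.sin(a),0])
print(telemetry.get_state()['contact_force'])
rows([(np.array([.495,.2065,.174+.0136])-.016*Y,79.2)])"
```

```text
time: 8.1
eef_pos: [0.4906, 0.1913, 0.2007]
tcp_rot: [0.094, 0.996, -0.001, -0.002]
contact_force: [-1.0, -0.3, -0.4]
opening: 0.112
[-0.98058454 -0.34961742 -0.43173207]
[-0.01  -0.002  0.087] [-0.001 -0.002 -0.   ]
```

```bash
python3 -m crank '[[0,0,0.03,0,0,0,0],[0,0,0.06,0,0,0,0],[0,0,0.08,0,0,0,0],[0,0,0.09,0,0,0,0],[0,0,0.09,0,0,0,0]]' 
python3 -c "
from h import *
p=cam('side');print(telemetry.get_state()['contact_force'])
cv2.imwrite('pics/seat.png',cv2.resize(p['pixels'][50:200,100:280,::-1],None,fx=4,fy=4,interpolation=cv2.INTER_CUBIC))"
```

```text
time: 8.6
eef_pos: [0.4916, 0.1916, 0.1891]
tcp_rot: [0.094, 0.996, -0.0, -0.0]
contact_force: [-0.1, -0.4, -1.1]
opening: 0.11
[ 0.07987752 -0.29765898 -0.9122967 ]
```

View pics/seat.png

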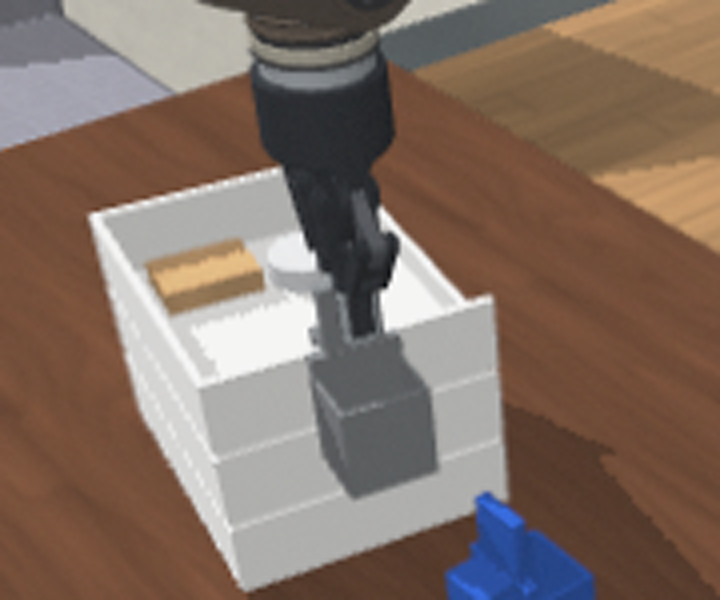

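```bash
python3 -m crank '[[0,0,0.01,0,0,0,0],[0,0,0.015,0,0,0,0],[0,0,0.02,0,0,0,0],[0,0,0.02,0,0,0,0]]'
```

```text
time: 9.05
eef_pos: [0.4918, 0.1916, 0.1872]
tcp_rot: [0.094, 0.996, -0.0, 0.0]
contact_force: [-2.2, -1.0, 4.1]
opening: 0.109
```

Fz is now +4 N, so the bridge is seated on the rim. I'll release and move up.

```bash
python3 -m crank '[[0,0,0,0,0,0,0.2],[0,0,0,0,0,0,0.35],[0,0,0,0,0,0,0.5],[0,0,0,0,0,0,0.5],[0,0,0,0,0,0,0.5],[0,0,-0.1,0,0,0,0.5],[0,0,-0.3,0,0,0,0.5],[0,0,-0.6,0,0,0,0.5],[0,0,-0.9,0,0,0,0.5],[0,0,-0.95,0,0,0,0.5],[0,0,-0.95,0,0,0,0.5]]'
python3 -c "
from h import *
p=cam('side')
cv2.imwrite('pics/rel.png',cv2.resize(p['pixels'][50:200,100:280,::-1],None,fx=4,fy=4,interpolation=cv2.INTER_CUBIC))"
```

```text
time: 10.15
eef_pos: [0.4928, 0.1918, 0.3328]
tcp_rot: [0.094, 0.996, 0.001, 0.003]
contact_force: [0.4, -0.7, 0.7]
opening: 0.501
```

View pics/rel.png

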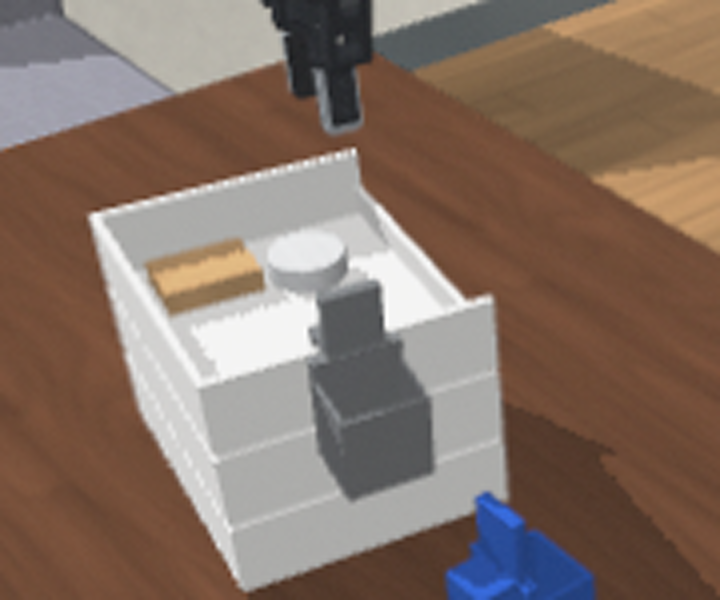

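The cup hangs freely. I'll move the arm aside and check from the top.

```bash
python3 -m crank '[[0,0.3,-0.2,0,0,0,0.5],[0,0.6,-0.2,0,0,0,0.5],[0.1,1,-0.2,0,0,0,0.5],[0.1,1,-0.2,0,0,0,0.5],[0.1,1,-0.2,0,0,0,0.5]]'
python3 -m crank '[[0.2,0.3,0,0,0,0,0.5],[0.3,0.6,0,0,0,0,0.5],[0.4,1,0,0,0,0,0.5],[0.4,1,0,0,0,0,0.5],[0.4,1,0,0,0,0,0.5]]'
python3 - <<'E'
from h import *
from scipy.optimize import minimize
P={n:cam(n) for n in("side","top")}; m=np.array([.495,.2065,.174]); M={}
for n,p in P.items():
    save(p,f"fin_{n}.png"); u=proj(p,m+[0,-.03,-.02])[0]
    L=finder.masks_of("hook_cup",p)
    for d in L: print(n,np.round(d["extent"]),round(d["confidence"],2))
    if L:
        d=min(L,key=lambda d:np.hypot(sum(d["extent"][::2])/2-u[0],sum(d["extent"][1::2])/2-u[1])); 
        if np.hypot(sum(d["extent"][::2])/2-u[0],sum(d["extent"][1::2])/2-u[1])<35: M[n]=d["pixels"]
def Rm(v): return R.from_euler("z",v[3]).as_matrix()@R.from_euler("x",v[4]).as_matrix()
def cost(v): return sum((lambda k:(k^M[n]).sum()/(k|M[n]).sum())(sil(P[n],v[:3],Rm(v))) for n in M)
x0=np.array([*m,-.188,0.05]); S=np.vstack([x0]+[x0+d for d in np.diag([.008,.008,.008,.1,.1])])
r=minimize(cost,x0,method="Nelder-Mead",options=dict(initial_simplex=S,maxiter=600,xatol=1e-4,fatol=1e-4))
print(list(M),r.x.round(4),np.degrees(r.x[3:]),r.fun)
E
```

```text
time: 10.7
eef_pos: [0.5039, 0.343, 0.3558]
tcp_rot: [0.093, 0.996, -0.001, -0.002]
contact_force: [0.1, -0.4, -0.6]
opening: 0.497
time: 11.2
eef_pos: [0.474, 0.5002, 0.3568]
tcp_rot: [0.094, 0.996, -0.001, -0.001]
contact_force: [0.0, -0.0, 1.0]
opening: 0.498
side [179. 123. 207. 175.] 0.95
side [256. 267. 290. 312.] 0.92
side [212. 176. 246. 222.] 0.75
side [182. 209. 217. 266.] 0.6
top [236. 267. 282. 305.] 0.79
top [220. 203. 249. 241.] 0.77
top [338. 249. 384. 288.] 0.71
top [141. 210. 189. 245.] 0.57
['side', 'top'] [ 0.4928  0.2079  0.1708 -0.1757  0.1612] [-10.06784502   9.23370886] 0.136966443047824
```

View pics/fin_top.png

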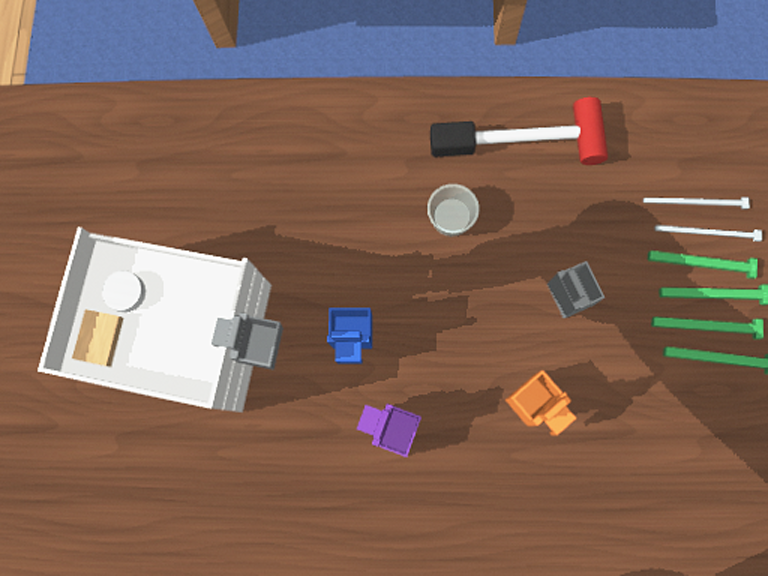

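View pics/fin_side.png

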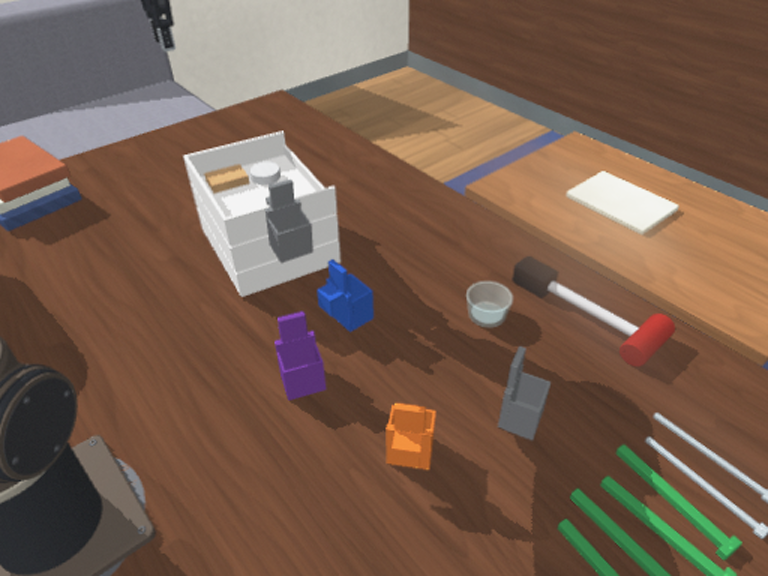

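The cup hangs outside at mid-rim, top px (163,223). The plain cup (384,193) and ramekin (302,140) haven't moved. Handing in.

```bash
python3 -c "
from plant import ticket
print(ticket.sign_off())"
```

```text
the job is handed in; nothing more can be done
None
```

The grey hooked cup now hangs by its hook outside the top tray, on the rim facing the loose things. I gripped it by the tongue, lowered it over the rim until it touched (about 4 N), released it and moved the arm clear. The job was handed in at about 11.3 s.

**Last checks:** I fitted the cup's outline in both cameras after letting go.
- **Position:** its origin is at (0.493, 0.208, 0.171), about 2 mm from the estimated middle of the rim. It is about 3 mm below the rim height, which is within the accuracy of the fit.
- **Angle:** it is turned about 1° from the rim direction and leans in about 9°, under the 13° allowed.
- **Other things:** in the pictures, the plain cup, the ramekin and the coloured cups look unmoved.

No check failed. The lip inside the tray is hidden by the bridge, so that it is fully down is judged from the contact force and the fit.

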